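Bank the day's tokens in the keyed drop box

ROBOT

A 6-joint arm with a two-finger parallel gripper is mounted at the origin on a cart in front of the work surface, level with it; the furniture and walls round the work are solid. World frame = base frame: x ahead of the robot, y to its left, z up, the work surface at z = 0. Lengths are in m, angles in rad, forces in N, time in s.
With the tool pointing down it reaches from about 0.3 to 0.875 m from the base axis. Payload 6.4 kg.
Tool frame: the origin (TCP) lies at the very end of the fingers, on their centre line; the grasp point (between the pads) lies 19 mm behind it; z points along the fingers, y is the line along which they close (so a half turn about z gives the same grasp; the last joint's range is limited). The gripper opens to 85 mm and grips with 20 to 120 N. Pads are 22 mm wide; open, the fingers measure 114 mm over their backs; the gripper's body (76 mm by 85 mm) begins 54 mm behind the grasp point. The pads swing forward as they close: fully open they stand 13 mm farther back than shut.
Start: joints at [1.078, 0.181, 1.607, -0, 1.354, -0.206], TCP at [0.163, 0.552, 0.231] pointing down, gripper open.
Joint ranges: [-2.99, 2.99], [-0.89, 2.07], [0.3, 2.58], [-1.14, 4.28], [0, 2.63], [-3.12, 3.12]. Speed limits (rad/s): [2.57, 2.57, 3.01, 3.14, 3.14, 3.14].

INTERFACE

Orientations are given as a unit quaternion [w, x, y, z].
In Python, from bench import ctrl gives the robot as it stands.
- The arm moves only by the tool jog_arm, never from a script. Its argument "series" is a list that holds one entry, the list of rows, each a list of 7 numbers: the shift along the tool's x, y, z in mm, then the turn, a rotation vector about the tool's x, y, z in rad, then the finger opening in mm, from 0 to 85.4. In form: [[[tx, ty, tz, rx, ry, rz, gripper], ...]]. A call has exactly 10 rows; each row shifts and turns the commanded pose from where the row before left it, along the tool's axes as they then stand; what a row does not reach is not made up. A row lasts 1/10 s, in which the tool goes at most 50 mm and 8.59 degrees, less where a joint would pass 70% of its speed; a pose out of reach is approached as far as the arm can. A call with a gripper value outside its range is refused whole. The fingers move at their own pace and stop on an object; the grip force is fixed at half the most. Time passes only in rows, so rows that do not move let the fingers close, or fill a call up. It gives the time, the measured TCP pose, the force, the opening and the grip force at its end, in the units of the state.
- ctrl.get_obs(): the state, without advancing time (a new reading comes with each control period).
- ctrl.camera(name): name is "side" or "top"; returns a dict with "frame" (384x512x3 uint8, blue, green, red), "z_map" (384x512 float32, m along the optical axis (not along the pixel's ray), 0 where there is no reading), "fx", "fy", "cx", "cy" (pixels), "xyz" and "rotation" of the camera in the world. Camera axes: x right, y down, z forward; pixel columns grow to the right and rows downward; lengths in m; the calibration is good to about 2 mm. A picture is of the moment at which its call begins.
- ctrl.hand_in(): hands the job in; it is judged then, once.
The state is a dict: "time_s": time; "q": joint angles; "dq": joint speeds; "joint_efforts": joint torques, N m; "eef_pos": TCP position; "eef_rot": TCP orientation; "wrist_force": force on the tool from outside, world axes, zero at the start; "torque": the same for the moment, N m; "opening": opening from 0.0 (shut) to 1.0 (fully open); "grasp_force": force on a finger pad.
Only numpy, scipy, OpenCV 4.12 (cv2) and the standard library are available. Lean on these libraries where they do the work, as an engineer would, in place of code of your own. Each camera call takes 0.05 s, during which the arm holds its last target. There are 200 camera calls.

TASK

Tip the four gift tokens out of the metal scoop into the open hopper of the clear drop box and set the empty scoop back down level on the table; then take the red-headed key from the wooden block, work it past the lock's sticky pins until it is fully home, and turn it clockwise a quarter turn to its stop, so that the gate under the hopper swings away and all four tokens drop into the vault. The lock is sprung: finish while still gripping the key and holding it turned, so that the gate stays open for me to look down the hopper. Leave the blue-headed key in the block and the egg ornament, candle tin and gift box where they are.

Things in the scene. Friction and masses are not known exactly. Their poses are not given: they have to be found in the camera images.
- drop_box: Fixed box, 148 deep (x) x 204 wide (y) mm, clear walls, grey deck 90 mm up; origin = centre of its underside, z up, front -x. Open aluminium hopper in the deck's left half, rim 105 mm up; brass lock face 115 mm up at the middle of the front (box frame -48, 0). Under the hopper a red gate (40 to 43 mm up), below it the vault, floor 4 mm up.
- hopper (a point): Centre of the hopper's mouth at rim height (box frame 0, 48, 105 mm), axes as the box. The straight shaft is 76 x 76 mm inside, walls 3 mm, its +x +y corner cut off by 19 mm at 45 degrees, 62 mm deep down to the closed gate. Things tipped in lie on the gate until the lock is turned.
- keyway (a point): Centre of the lock face, on its vertical axis; x along the key slot, z up, turns with the lock. Slot 16.5 (x) x 6.4 mm (y), straight down, 2 mm chamfer; key enters from above, either way round. Sticky sprung pins 11 and 18 mm down, a sprung plunger at 19: pushing takes 5 to 17 N, turning to and fro a few degrees helps. The lock is blocked until the key is nearly home; slot play about 0.2 rad.
- lock (a joint): Angle of lock and gate, rad: 0 = gate shut under the hopper, grows clockwise seen from above, stop at 1.57; the gate is clear of the hopper from about 1.35. A spring (0.02 N m at 0, 0.065 at the stop) turns it back when let go.
- red_key: Loose key with a red plastic head, 30 g, standing blade-down in the key block. Origin = centre of the steel shoulder under the head, z up to the head, x along the blade's width. Shoulder 26 x 14 x 3 mm; head above it 26 wide (x; 19 up to z = 10) x 9 thick (y), top at z = 36; grip it across y. Blade 14 (x) x 4 (y) x 28 mm long below the origin. Fully home, the origin lies at point keyway.
- blue_key: The same key with a blue head, for another lock; it stands in the other slot of the block and stays there.
- key_block: Fixed wooden block, 56 (x) x 136 (y) x 38 mm high; origin = centre of its underside. Two slots in a row along y, 28 mm either side of the middle, 7 (x) x 17.5 (y) x 33 mm deep; a key stands in each, shoulder on the block's top, head's width along the row. Which key is where varies.
- scoop: Loose aluminium coin scoop, 120 g, 150 long (x) x 92 wide (y), floor 3 mm, rims 16 mm high at back and sides, tapering to an open lip 56 mm wide at its +x end (x = +75). Origin = centre of its underside, z up. Smooth: tokens begin to slide at about 15 to 22 degrees of tilt.
- scoop_grip (a point): Grip point on the scoop's upright wooden tab, scoop frame (-68, 0, 34) mm, axes as the scoop. Tab 10 thick (x) x 36 wide (y), from 3 to 53 mm above the scoop's underside, just inside the back rim; grip it across x from above. The tokens start more than 50 mm ahead of it.
- scoop_lip (a point): Middle of the scoop's open lip, on the upper face of its floor: scoop frame (+75, 0, +3) mm.
- token0: Loose yellow token with white faces, a disc 26 mm in diameter, 9 mm thick, about 15 g; origin = centre of one face (the underside at the start). Starts lying flat in the scoop.
- token1: Loose green token with white faces, a disc 26 mm in diameter, 9 mm thick, about 15 g; origin = centre of one face (the underside at the start). Starts lying flat in the scoop.
- token2: Loose orange token with white faces, a disc 26 mm in diameter, 9 mm thick, about 15 g; origin = centre of one face (the underside at the start). Starts lying flat in the scoop.
- token3: Loose blue token with white faces, a disc 26 mm in diameter, 9 mm thick, about 15 g; origin = centre of one face (the underside at the start). Starts lying flat in the scoop.
- egg_cup: Bystander: wooden egg in a glass cup, 42 mm across, 58 mm high, origin at the centre of its underside, standing behind the left part of the drop box.
- candle_tin_0: Bystander: candle in a brass tin, 50 mm across, 28 mm high, origin at its underside, behind the key block.
- gift_box_0: Bystander: small flowered black card box, 63 x 71 x 30 mm, origin at its underside, behind and to the right of the key block.

How it is judged:
On the way, in this order (a step that is already met when the one before it is completed fails the run):
1. all four tokens lie in the hopper on the closed gate (x of token0 in the frame of hopper between -0.038 and 0.038 m and y of token0 in the frame of hopper between -0.038 and 0.038 m and z of token0 in the frame of hopper between -0.067 and -0.008 m and x of token1 in the frame of hopper between -0.038 and 0.038 m and y of token1 in the frame of hopper between -0.038 and 0.038 m and z of token1 in the frame of hopper between -0.067 and -0.008 m and x of token2 in the frame of hopper between -0.038 and 0.038 m and y of token2 in the frame of hopper between -0.038 and 0.038 m and z of token2 in the frame of hopper between -0.067 and -0.008 m and x of token3 in the frame of hopper between -0.038 and 0.038 m and y of token3 in the frame of hopper between -0.038 and 0.038 m and z of token3 in the frame of hopper between -0.067 and -0.008 m and value of joint lock below 0.25 rad), for 0.2 s.
2. the red key is fully home in the lock, not yet turned (z of red_key in the frame of keyway between -0.003 and 0.003 m and horizontal distance between red_key and keyway below 0.004 m and angle between the z axis of red_key and the z axis of keyway, either way round below 0.12 rad and value of joint lock below 0.5 rad), for 0.1 s.
At the end, for the whole second after the job is handed in: Lock turned 1.35 rad or more, red key home in it (within 4 mm, 4 mm aside, 0.12 rad) and gripped (over 1 N); all tokens in the vault, under 37 mm above the box's underside; scoop on the table (6 mm, 0.08 rad), untouched; blue key within 10 mm of its start (value of joint lock above 1.35 rad and contact force between the fingers and red_key above 1 N and z of red_key in the frame of keyway between -0.003 and 0.004 m and horizontal distance between red_key and keyway below 0.004 m and angle between the z axis of red_key and the z axis of keyway, either way round below 0.12 rad and x of token0 in the frame of drop_box between -0.072 and 0.072 m and y of token0 in the frame of drop_box between -0.1 and 0.1 m and z of each of token0, token1, token2, token3 in the frame of drop_box below 0.037 m and x of token1 in the frame of drop_box between -0.072 and 0.072 m and y of token1 in the frame of drop_box between -0.1 and 0.1 m and x of token2 in the frame of drop_box between -0.072 and 0.072 m and y of token2 in the frame of drop_box between -0.1 and 0.1 m and x of token3 in the frame of drop_box between -0.072 and 0.072 m and y of token3 in the frame of drop_box between -0.1 and 0.1 m and height (world z) of scoop below 0.006 m and angle between scoop's own z axis and vertical below 0.08 rad and contact force between each of the arm, the fingers and scoop below 0.1 N and distance of blue_key from where it was at the start of the episode below 0.01 m); the arm keeps its last pose, push and grip.
It fails at once if the egg ornament, candle tin or gift box is pushed more than 25 mm or tipped (distance of any of egg_cup, candle_tin_0, gift_box_0 from where it was at the start of the episode above 0.025 m or angle between any of egg_cup, candle_tin_0, gift_box_0's own z axis and vertical above 0.4 rad).
It also fails if it takes over 72 s, if anything falls off the work surface, if the arm or the gripper's body presses on something with over 40 N, if the wrist force passes 120 N, or if a joint passes its speed limit or range.

## Working session

There is one attempt and no reset: what is moved stays moved. The work goes in short steps, Python scripts to look and compute and a tool call to move; the robot and the scene stay as the last step left them, time stands still between calls to the robot, and variables do not carry over. Pictures are saved under pics/ and viewed, at most 10 in all, crops included, and the job is handed in when it is done.

Besides the shell and the picture viewer there is one more tool, called after "Emit:" as name(argument=value, ...) on one line, values as JSON. jog_arm: Moves the arm, as the interface text tells. Its arguments: {"type":"object","properties":{"series":{"type":"array"}},"required":["series"]}

```bash
mkdir -p pics; cat > h.py <<'E'
import numpy as np, cv2
from bench import ctrl
from scipy.spatial.transform import Rotation as R
def cam(n):
    c=ctrl.camera(n); c['R']=np.array(c['rotation']); 
    if c['R'].shape!=(3,3): c['R']=R.from_quat(np.roll(c['R'],-1)).as_matrix()
    return c
def cloud(c):
    v,u=np.mgrid[:384,:512]; z=c['z_map']
    p=np.stack([(u-c['cx'])/c['fx']*z,(v-c['cy'])/c['fy']*z,z],-1)
    return p@c['R'].T+np.array(c['xyz'])
def ray(c,u,v,h):
    d=c['R']@np.array([(u-c['cx'])/c['fx'],(v-c['cy'])/c['fy'],1]); o=np.array(c['xyz'])
    return o+d*(h-o[2])/d[2]
def toolR(): return R.from_quat(np.roll(ctrl.get_obs()['eef_rot'],-1))
E
python3 - <<'E'
from h import *
for n in ['top','side']:
    c=cam(n); cv2.imwrite(f'pics/{n}0.png',c['frame']); print(n,c['xyz'],c['R'].round(3).tolist(),c['fx'],c['cx'],c['cy'])
    np.savez(f'{n}0.npz',**c)
o=ctrl.get_obs(); print(o)
E
```

```text
top [ 0.4219201  -0.11163493  1.42158126] [[0.028, -0.995, 0.091], [-0.999, -0.026, 0.017], [-0.015, -0.092, -0.996]] 443.2887639778683 259.04355612296933 187.94920067000814
side [ 0.44911837 -1.44434443  0.6697944 ] [[0.998, -0.01, 0.064], [-0.063, -0.378, 0.924], [0.015, -0.926, -0.377]] 496.9067880165677 255.90177693753478 202.99324253995553
{'time_s': 0.1, 'q': array([ 1.07769787e+00,  1.81440254e-01,  1.60793216e+00, -1.46957533e-05,
        1.35381881e+00, -2.06261743e-01]), 'dq': array([-0.00055338, -0.00036134, -0.00218732, -0.0008244 ,  0.00029089,
        0.00024902]), 'joint_efforts': array([ 1.18243333e-04, -4.45873904e+01, -3.52239668e+01, -3.42954709e-04,
        4.00878271e-03, -2.41659620e-05]), 'eef_pos': array([0.16239724, 0.55105571, 0.23047748]), 'eef_rot': array([-2.67092338e-04,  1.42925590e-01,  9.89733114e-01, -7.53371002e-04]), 'wrist_force': array([-0.09797827,  0.68757162, -0.50743636]), 'torque': array([-0.03897187, -0.03686818, -0.0519489 ]), 'grasp_force': 0.0, 'opening': 0.9979645756295544}
```

View pics/top0.png

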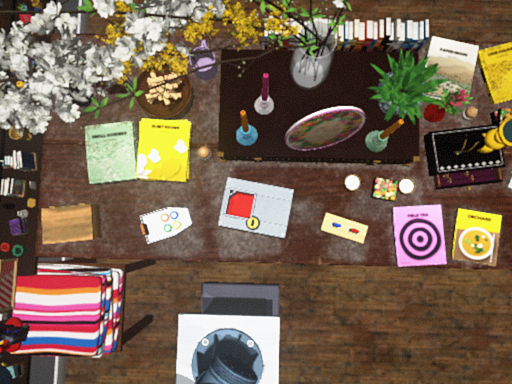

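View pics/side0.png

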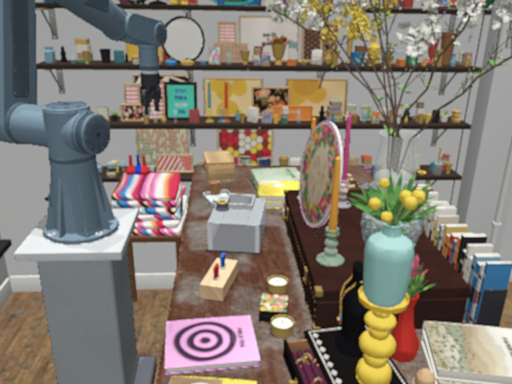

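The top view shows the scoop at (167,224) with its lip to the right, the drop box at (256,207) with the lock at (252,223), and the key block at (344,227). The blue key is left, at (336,225), and the red key right, at (354,231). The side view shows the block at (220,278), the red key nearer, and the box at (237,222).

```bash
python3 - <<'E'
from h import *
c=cam('top'); P=cloud(c); f=c['frame']
a=cv2.resize(f[200:248,134:196],None,fx=6.4,fy=6.4,interpolation=cv2.INTER_CUBIC)
b=cv2.resize(f[174:244,212:300],None,fx=4.5,fy=4.5,interpolation=cv2.INTER_CUBIC)
d=cv2.resize(f[206:250,316:374],None,fx=6.4,fy=6.4,interpolation=cv2.INTER_CUBIC)
s=cam('side'); e=cv2.resize(s['frame'][180:305,185:275],None,fx=2.2,fy=2.2)
M=np.zeros((600,800,3),np.uint8)
for im,(x,y) in((a,(0,0)),(b,(400,0)),(d,(0,315)),(e,(400,320))): M[y:y+im.shape[0],x:x+im.shape[1]]=im[:600-y,:800-x]
cv2.imwrite('pics/m.png',M)
z=P[...,2]
def rect(mask,lo,hi,name,box):
    m=np.zeros(z.shape,np.uint8); x0,y0,x1,y1=box; m[y0:y1,x0:x1]=mask[y0:y1,x0:x1]
    n,l,st,_=cv2.connectedComponentsWithStats(m); k=1+st[1:,4].argmax(); 
    p=P[l==k]; r=cv2.minAreaRect(p[:,:2].astype(np.float32)*1000); print(name,st[k],r,np.median(p[:,2]))
rect((z>.08)&(z<.13),0,0,'box',(205,165,305,250))
rect((z>.095)&(z<.13),0,0,'rim/lock',(205,165,305,250))
rect((z>.028)&(z<.05),0,0,'block',(310,200,380,255))
rect((z>.002)&(z<.03),0,0,'scoop',(130,195,200,255))
rect((z>.035)&(z<.07),0,0,'tab',(130,195,200,255))
print('table',np.median(z[240:255,205:300]))
E
```

```text
box [ 219  177   75   61 2743] ((488.10186767578125, -80.57463073730469), (204.4402313232422, 148.3726043701172), 80.702392578125) 0.08955448590861903
rim/lock [224 187  36  43 308] ((480.2327880859375, -43.586387634277344), (109.05879211425781, 110.98018646240234), 80.66635131835938) 0.10726464671269798
block [321 212  47  31 748] ((434.0455017089844, -356.02197265625), (137.177001953125, 56.30857467651367), 73.40214538574219) 0.03752021566454311
scoop [140 207  53  36 815] ((436.38165283203125, 203.39828491210938), (103.7135009765625, 151.13108825683594), 17.988927841186523) 0.006368252600217561
tab [140 223   7  12  51] ((412.6838684082031, 267.8094787597656), (35.08036422729492, 10.312663078308105), 19.77412986755371) 0.050262309976295105
table -0.000886003498193233
```

View pics/m.png

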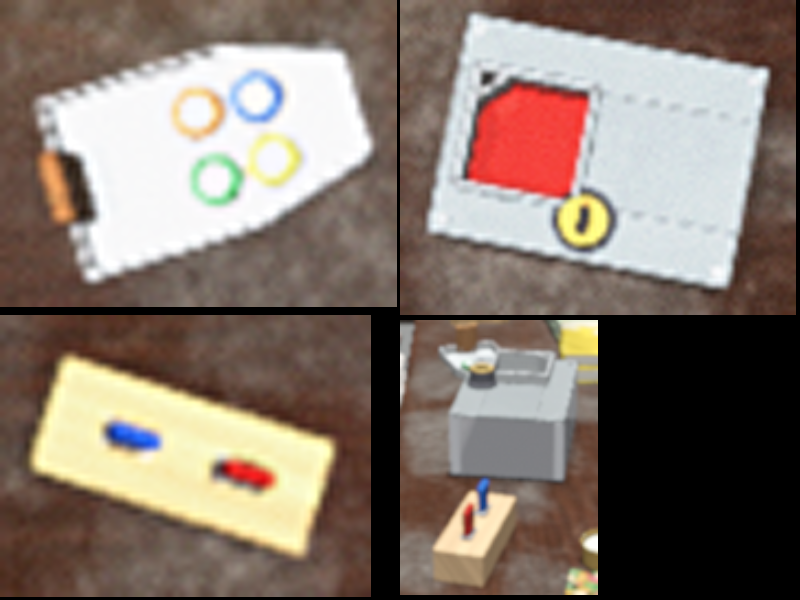

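The enlarged views confirm the sizes measured: box 204x148, block 137x56, tab 35x10. The tokens sit mid-scoop and the key slot runs along the box's x. The red key is in the right slot.

Emit:
jog_arm(series=[[[0,0,0,0,0,-0.106,60],[0,0,0,0,0,-0.106,60],[0,0,0,0,0,-0.106,60],[0,0,0,0,0,-0.106,60],[0,0,0,0,0,-0.106,60],[0,0,0,0,0,-0.106,60],[-13.8,-35.2,0,0,0,0,60],[-13.8,-35.2,0,0,0,0,60],[-13.8,-35.2,0,0,0,0,60],[-13.8,-35.2,0,0,0,0,60]]])

```text
time_s: 1.2
eef_pos: [0.2632, 0.4369, 0.2311]
eef_rot: [-0.0, -0.174, 0.985, -0.0]
wrist_force: [0.4, 1.2, 0.9]
opening: 0.698
grasp_force: 0.0
```

Emit:
jog_arm(series=[[[-13.8,-35.2,5,0,0,0,60],[-13.8,-35.2,10,0,0,0,60],[-13.8,-35.2,15,0,0,0,60],[-13.8,-35.2,15,0,0,0,60],[-13.8,-35.2,15,0,0,0,60],[-13.8,-35.2,15,0,0,0,60],[0,0,10,0,0,0,60],[0,0,10,0,0,0,60],[0,0,0,0,0,0,60],[0,0,0,0,0,0,60]]])

```text
time_s: 2.2
eef_pos: [0.412, 0.2689, 0.1363]
eef_rot: [-0.0, -0.175, 0.985, 0.0]
wrist_force: [0.4, 0.8, 1.3]
opening: 0.704
grasp_force: 0.0
```

```bash
cat >> h.py <<'E'
def st():
    o=ctrl.get_obs(); Rt=toolR().as_matrix()
    print('t',o['time_s'],'pos',(o['eef_pos']*1000).round(1),'yawY',np.degrees(np.arctan2(Rt[1,1],Rt[0,1])).round(2),'z',Rt[:,2].round(3),'F',o['wrist_force'].round(1),'T',o['torque'].round(2),'open',round(o['opening']*85.4,1),'g',o['grasp_force'],'q',o['q'].round(2))
def go(x,y,z):
    o=ctrl.get_obs(); print('shift',(toolR().inv().apply(np.array([x,y,z])-o['eef_pos']*1000)).round(1))
E
python3 - <<'E'
from h import *
st(); go(412.7,267.8,20)
c=cam('side'); P=cloud(c); z=P[...,2]; b=(P[...,0]>.37)&(P[...,0]<.46)&(P[...,1]>.22)&(P[...,1]<.32)&(z>.03)&(z<.056)
print(b.sum(),P[b].mean(0))
c=cam('top'); cv2.imwrite('pics/t1.png',cv2.resize(c['frame'][180:260,110:220],None,fx=6,fy=6,interpolation=cv2.INTER_CUBIC))
E
```

```text
t 2.2 pos [412.  268.9 136.3] yawY 110.1 z [-0.  0. -1.] F [0.4 0.8 1.3] T [-0.01  0.02 -0.03] open 60.1 g 0.0 q [ 0.34  0.11  1.9   0.    1.14 -1.59]
shift [ -0.4  -1.3 116.3]
69 [0.41446658 0.26864323 0.04360446]
```

Emit:
jog_arm(series=[[[0,-1,20,0,0,0,55],[0,0,20,0,0,0,50],[0,0,20,0,0,0,50],[0,0,20,0,0,0,50],[0,0,20,0,0,0,50],[0,0,15,0,0,0,50],[0,0,0,0,0,0,50],[0,0,0,0,0,0,0],[0,0,0,0,0,0,0],[0,0,0,0,0,0,0]]])

```text
time_s: 3.3
eef_pos: [0.4141, 0.2677, 0.0227]
eef_rot: [0.001, -0.174, 0.985, 0.0]
wrist_force: [0.7, 1.3, -0.0]
opening: 0.11
grasp_force: 58.4
```

Emit:
jog_arm(series=[[[0,0,0,0,0,0,0],[0,0,0,0,0,0,0],[0,0,-4,0,0,0,0],[0,0,-8,0,0,0,0],[0,0,-15,0,0,0,0],[0,0,-20,0,0,0,0],[0,0,-20,0,0,0,0],[0,0,-15,0,0,0,0],[0,0,-8,0,0,0,0],[0,0,0,0,0,0,0]]])

```text
time_s: 4.3
eef_pos: [0.4139, 0.2673, 0.1126]
eef_rot: [0.001, -0.174, 0.985, 0.0]
wrist_force: [0.5, -0.1, -1.8]
opening: 0.105
grasp_force: 58.4
```

```bash
python3 - <<'E'
from h import *
st()
c=cam('top'); cv2.imwrite('pics/t2.png',cv2.resize(c['frame'][175:265,110:230],None,fx=5,fy=5,interpolation=cv2.INTER_CUBIC))
P=cloud(c);z=P[...,2]; m=np.zeros(z.shape,bool); m[190:260,110:230]=1; m&=(z>.06)&(z<.13)
p=P[m]; r=cv2.minAreaRect(p[:,:2].astype(np.float32)*1000); print(r,p[:,2].min(),np.median(p[:,2]),p[p[:,1]<.2].mean(0))
E
```

```text
t 4.3 pos [413.9 267.3 112.6] yawY 110.01 z [ 0.002  0.001 -1.   ] F [ 0.5 -0.1 -1.8] T [0.12 0.03 0.03] open 9.0 g 58.44948470592499 q [ 0.33  0.14  1.91 -0.    1.08 -1.59]
((447.59393310546875, 130.39044189453125), (108.24052429199219, 295.21160888671875), 15.073101997375488) 0.06256025378644559 0.0927581405758311 [0.45347634 0.12216462 0.0939927 ]
```

View pics/t2.png

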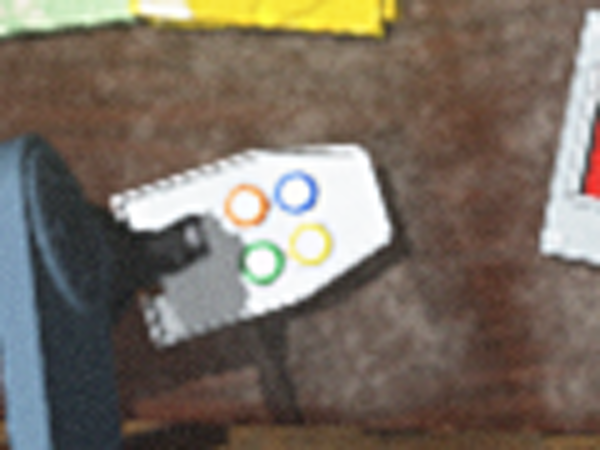

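The scoop is lifted level with the four tokens still mid-floor, at crop (250-310, 190-262). Next I turn it and carry it over the hopper.

Emit:
jog_arm(series=[[[0,0,-2,0,0,0.021,0],[0,0,-4,0,0,0.04,0],[0,0,-5,0,0,0.06,0],[0,0,-5,0,0,0.07,0],[0,0,-5,0,0,0.07,0],[0,0,-5,0,0,0.07,0],[0,0,-4,0,0,0.07,0],[0,0,-2.4,0,0,0.06,0],[0,0,0,0,0,0.04,0],[0,0,0,0,0,0.01,0]]])

```text
time_s: 5.35
eef_pos: [0.4125, 0.2668, 0.1428]
eef_rot: [-0.001, 0.082, 0.997, -0.0]
wrist_force: [-0.7, -1.2, -1.6]
opening: 0.112
grasp_force: 58.5
```

Emit:
jog_arm(series=[[[-4,-4,0,0,0,0,0],[-8,-8,0,0,0,0,0],[-12,-12,0,0,0,0,0],[-15,-15,0,0,0,0,0],[-15,-15,0,0,0,0,0],[-15,-15,0,0,0,0,0],[-15,-15,0,0,0,0,0],[-15,-15,0,0,0,0,0],[-12,-12,0,0,0,0,0],[-8,-8,0,0,0,0,0]]])

```text
time_s: 6.35
eef_pos: [0.5122, 0.1288, 0.1436]
eef_rot: [-0.0, 0.081, 0.997, -0.0]
wrist_force: [-0.3, -0.3, -2.0]
opening: 0.107
grasp_force: 58.5
```

```bash
python3 - <<'E'
from h import *
st(); go(520.9,119.8,145)
c=cam('top'); cv2.imwrite('pics/t3.png',cv2.resize(c['frame'][160:260,150:300],None,fx=5,fy=5,interpolation=cv2.INTER_CUBIC))
E
```

```text
t 6.35 pos [512.2 128.8 143.6] yawY 80.67 z [-0. -0. -1.] F [-0.3 -0.3 -2. ] T [0.1  0.   0.03] open 9.1 g 58.467602133750916 q [ 0.02  0.18  1.8  -0.    1.16 -1.39]
shift [-10.   -7.5  -1.4]
```

View pics/t3.png

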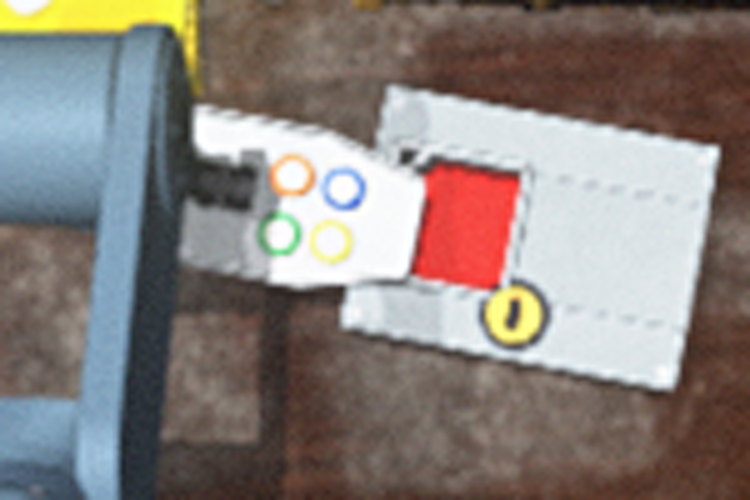

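The scoop is aligned with the hopper. Its lip centre is at crop (418,230) and the hopper's mouth centre is about (470,225). I'll measure the lip before deciding the shift.

```bash
python3 - <<'E'
from h import *
c=cam('top'); P=cloud(c); o=ctrl.get_obs(); 
ex=np.array([.987,-.1616]); ey=np.array([.1616,.987]); B=np.array([488.1,-80.6])
L=np.stack([(P[...,:2]*1000-B)@ex,(P[...,:2]*1000-B)@ey],-1); z=P[...,2]*1000
m=np.zeros(z.shape,bool); m[175:225,180:260]=1
s=m&(z>115)&(z<150); p=L[s]
for y in range(50,130,8):
    q=p[(p[:,1]>=y)&(p[:,1]<y+8),0]
    if len(q): print(y,len(q),q.min().round(1),q.max().round(1))
print('lip y',np.sort(p[:,1])[:8].round(1), 'z floor',np.median(z[s&(L[...,1]<85)]))
r=m&(z>98)&(z<112)&(L[...,1]<60)&(L[...,1]>2)&(L[...,0]>-45); p=L[r]; print('rim',len(p),p.min(0),p.max(0))
print('tcp local',(o['eef_pos'][:2]*1000-B)@ex,(o['eef_pos'][:2]*1000-B)@ey)
E
```

```text
58 16 -37.4 18.8
66 57 -38.6 21.2
74 63 -40.2 25.0
82 65 -41.8 26.9
90 73 -46.3 28.4
98 76 -48.0 31.9
106 77 -49.6 33.6
114 77 -51.2 35.3
122 85 -52.3 37.0
lip y [-13.8 -13.2 -12.1  -9.3  -8.   -7.6  -5.3  -5.1] z floor 122.7682430710011
rim 96 [-43.20889171   4.28997743] [41.56128747 59.27056632]
tcp local -10.105076139626348 210.87861035513646
```

Emit:
jog_arm(series=[[[-3,-1,2,0,0,0,0],[-4,-1,3,0,0,0,0],[-2,-1,3,0,0,0,0],[0,0,0,0,0,0,0],[0,-1.2,-7.1,-0.05,0,0,0],[0,-1.2,-7.1,-0.05,0,0,0],[0,-1.2,-7.1,-0.05,0,0,0],[0,-1.2,-7.1,-0.05,0,0,0],[0,0,0,0,0,0,0],[0,0,0,0,0,0,0]]])

```text
time_s: 7.45
eef_pos: [0.5185, 0.119, 0.1635]
eef_rot: [0.008, 0.081, 0.992, 0.099]
wrist_force: [0.5, 0.4, -1.6]
opening: 0.105
grasp_force: 58.6
```

```bash
python3 - <<'E'
from h import *
st(); o=ctrl.get_obs(); p=(o['eef_pos']*1000+toolR().apply([0,-146,20])); B=np.array([488.1,-80.6])
d=p[:2]-B; print(p, d@[.987,-.1616], d@[.1616,.987])
E
```

```text
t 7.45 pos [518.5 119.  163.5] yawY 80.69 z [ 0.032  0.195 -0.98 ] F [ 0.5  0.4 -1.6] T [-0.07  0.06  0.06] open 9.0 g 58.62907826900482 q [-0.12  0.12  1.83  0.21  1.19 -1.61]
[496.03438547 -18.29564979 115.06073056] -2.237144538423408 62.776590351890064
```

Emit:
jog_arm(series=[[[0,-1.8,-5.2,-0.05,0,0,0],[0,-1.8,-5.2,-0.05,0,0,0],[0,-2,-5.3,-0.05,0,0,0],[0,-2,-5.3,-0.05,0,0,0],[0,-2,-5.3,-0.05,0,0,0],[0,-2,-5.3,-0.05,0,0,0],[0,-2,-5.3,-0.05,0,0,0],[0,-2,-5.3,-0.05,0,0,0],[0,-1.2,-7.1,-0.05,0,0,0],[0,-1.2,-7.1,-0.05,0,0,0]]])

```text
time_s: 8.45
eef_pos: [0.512, 0.08, 0.2069]
eef_rot: [0.027, 0.075, 0.936, 0.342]
wrist_force: [-0.8, 0.7, -0.7]
opening: 0.105
grasp_force: 58.9
```

```bash
python3 - <<'E'
from h import *
st(); o=ctrl.get_obs(); p=(o['eef_pos']*1000+toolR().apply([0,-146,20])); B=np.array([488.1,-80.6])
d=p[:2]-B; print(p, d@[.987,-.1616], d@[.1616,.987])
c=cam('top'); cv2.imwrite('pics/t4.png',cv2.resize(c['frame'][160:260,150:300],None,fx=4,fy=4,interpolation=cv2.INTER_CUBIC))
E
```

```text
t 8.45 pos [512.   80.  206.9] yawY 80.77 z [ 0.102  0.636 -0.765] F [-0.8  0.7 -0.7] T [-0.43  0.16  0.04] open 9.0 g 58.93482148647308 q [-0.49  0.12  1.89  0.66  1.43 -2.1 ]
[496.106923   -17.44731146  97.56570207] -2.302641463653875 63.62562234695401
```

View pics/t4.png

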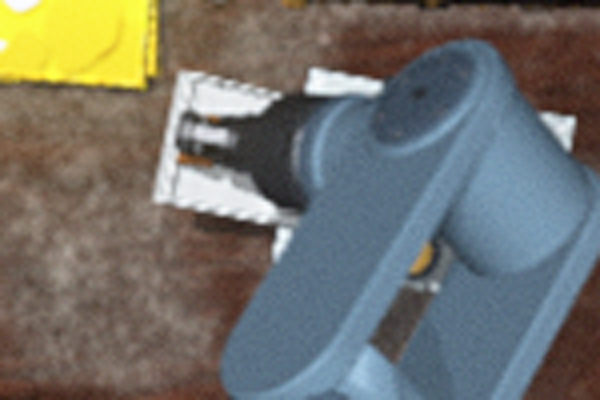

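The arm hides the hopper in this view; the scoop is tilted 40°. I'll tilt a little further, wait, and tilt back to look.

Emit:
jog_arm(series=[[[0,-1.5,-9.5,-0.07,0,0,0],[0,-1.5,-9.5,-0.07,0,0,0],[0,0,0,0.04,0,0,0],[0,0,0,-0.04,0,0,0],[0,0,0,0.04,0,0,0],[0,0,0,-0.04,0,0,0],[0,0,0,0,0,0,0],[0,0,0,0,0,0,0],[0,7,-7,0,0,0,0],[0,7,-7,0,0,0,0]]])

```text
time_s: 9.5
eef_pos: [0.5096, 0.0639, 0.2395]
eef_rot: [0.033, 0.074, 0.91, 0.407]
wrist_force: [0.5, -0.3, -1.0]
opening: 0.11
grasp_force: 58.9
```

Emit:
jog_arm(series=[[[0,0,0,0.09,0,0,0],[0,0,0,0.1,0,0,0],[0,0,0,0.1,0,0,0],[0,0,0,0.1,0,0,0],[0,0,0,0.1,0,0,0],[0,0,0,0.1,0,0,0],[0,0,0,0.1,0,0,0],[0,0,0,0.1,0,0,0],[0,0,0,0.05,0,0,0],[0,0,0,0,0,0,0]]])

```text
time_s: 10.5
eef_pos: [0.5099, 0.0654, 0.2401]
eef_rot: [0.001, 0.08, 0.997, 0.0]
wrist_force: [0.6, -0.4, -1.8]
opening: 0.106
grasp_force: 58.9
```

Emit:
jog_arm(series=[[[0,15,0,0,0,0,0],[0,25,0,0,0,0,0],[0,25,0,0,0,0,0],[0,25,0,0,0,0,0],[0,25,0,0,0,0,0],[0,25,0,0,0,0,0],[0,10,0,0,0,0,0],[0,0,0,0,0,0,0],[0,0,0,0,0,0,0],[0,0,0,0,0,0,0]]])

```text
time_s: 11.5
eef_pos: [0.5338, 0.2109, 0.2388]
eef_rot: [-0.0, 0.081, 0.997, -0.0]
wrist_force: [0.1, -0.2, -1.3]
opening: 0.104
grasp_force: 58.9
```

```bash
python3 - <<'E'
from h import *
st(); 
c=cam('top'); cv2.imwrite('pics/t5.png',cv2.resize(c['frame'][160:260,130:300],None,fx=4.5,fy=4.5,interpolation=cv2.INTER_CUBIC))
E
```

```text
t 11.5 pos [533.8 210.9 238.8] yawY 80.66 z [-0. -0. -1.] F [ 0.1 -0.2 -1.3] T [ 0.1  -0.03 -0.01] open 8.9 g 58.870582580566406 q [ 0.17  0.17  1.6  -0.    1.37 -1.24]
```

View pics/t5.png

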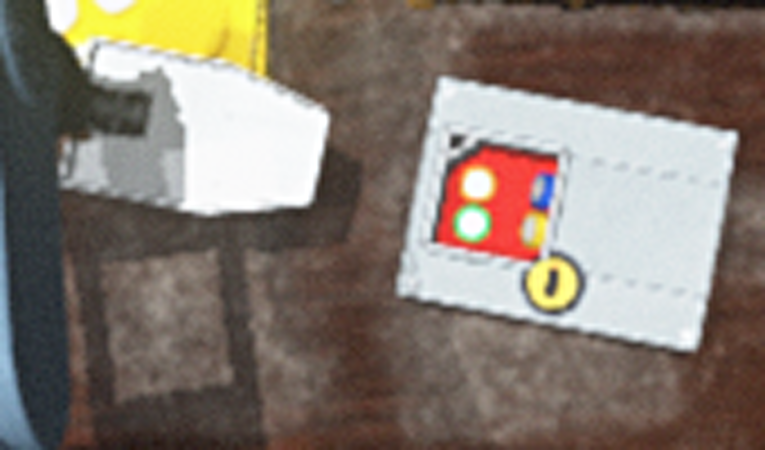

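All four tokens lie on the gate, at crop (475,183), (472,222), (543,190) and (535,228), and the scoop is empty. Now I set the scoop down.

Emit:
jog_arm(series=[[[14,4.2,10,0,0,0,0],[14,4.2,20,0,0,0,0],[14,4.2,25,0,0,0,0],[14,4.2,25,0,0,0,0],[14,4.2,25,0,0,0,0],[14,4.2,25,0,0,0,0],[14,4.2,25,0,0,0,0],[12.7,4.3,25,0,0,0,0],[0,0,10,0,0,0,0],[0,0,5,0,0,0,0]]])

```text
time_s: 12.55
eef_pos: [0.43, 0.2624, 0.0433]
eef_rot: [-0.0, 0.081, 0.997, -0.0]
wrist_force: [0.4, -0.2, -0.8]
opening: 0.104
grasp_force: 59.0
```

Emit:
jog_arm(series=[[[0,0,10,0,0,0,0],[0,0,6,0,0,0,0],[0,0,3,0,0,0,0],[0,0,1.5,0,0,0,0],[0,0,0.5,0,0,0,0],[0,0,0,0,0,0,20],[0,0,0,0,0,0,40],[0,0,0,0,0,0,50],[0,0,0,0,0,0,50],[0,0,0,0,0,0,50]]])

```text
time_s: 13.55
eef_pos: [0.4301, 0.2631, 0.023]
eef_rot: [0.0, 0.081, 0.997, 0.0]
wrist_force: [-0.4, 0.3, -0.3]
opening: 0.59
grasp_force: 0.0
```

```bash
python3 - <<'E'
from h import *
st()
E
```

```text
t 13.55 pos [430.1 263.1  23. ] yawY 80.73 z [ 0.  0. -1.] F [-0.4  0.3 -0.3] T [-0.02 -0.01  0.03] open 50.4 g 0.0 q [ 0.31  0.33  1.92 -0.    0.9  -1.1 ]
```

Emit:
jog_arm(series=[[[0,0,-25,0,0,0,50],[0,0,-40,0,0,0,50],[0,0,-45,0,0,0,50],[0,0,-50,0,0,0,50],[0,0,0,0,0,0.1415,50],[0,0,0,0,0,0.1415,50],[0,0,0,0,0,0.1415,50],[0,0,0,0,0,0.1415,50],[0,0,0,0,0,0.1415,50],[0,0,0,0,0,0.1415,50]]])

```text
time_s: 14.55
eef_pos: [0.4298, 0.263, 0.1828]
eef_rot: [-0.0, 0.487, 0.874, -0.0]
wrist_force: [0.5, -0.2, -0.4]
opening: 0.585
grasp_force: 0.0
```

Emit:
jog_arm(series=[[[0,0,0,0,0,0.1415,50],[0,0,0,0,0,0.1415,50],[0,0,0,0,0,0.1415,50],[0,0,0,0,0,0.1415,50],[0,0,0,0,0,0.1415,50],[0,0,0,0,0,0.1415,50],[-38,11,0,0,0,0,50],[-38,11,0,0,0,0,50],[-38,11,0,0,0,0,50],[-38,11,0,0,0,0,50]]])

```text
time_s: 15.55
eef_pos: [0.4285, 0.1035, 0.1829]
eef_rot: [0.0, 0.801, 0.598, 0.0]
wrist_force: [0.4, 0.3, 0.1]
opening: 0.584
grasp_force: 0.0
```

Emit:
jog_arm(series=[[[-38,11,0,0,0,0,50],[-38,11,0,0,0,0,50],[-38,11,0,0,0,0,50],[-38,11,0,0,0,0,50],[-38,11,0,0,0,0,50],[-38,11,0,0,0,0,50],[-38,11,0,0,0,0,45],[-38,11,0,0,0,0,40],[-38,11,0,0,0,0,40],[-30,10,0,0,0,0,40]]])

```text
time_s: 16.55
eef_pos: [0.4269, -0.2851, 0.1829]
eef_rot: [0.0, 0.802, 0.597, -0.0]
wrist_force: [0.9, 0.2, -0.2]
opening: 0.468
grasp_force: 0.0
```

```bash
python3 - <<'E'
from h import *
st(); go(426,-382.8,44)
# scoop level check, red key head, lock slot from top
c=cam('top'); P=cloud(c); z=P[...,2]; f=c['frame'].astype(int)
s=np.zeros(z.shape,bool); s[190:250,130:215]=1; s&=(z>.0015)&(z<.008)
A=np.c_[P[s][:,:2],np.ones(s.sum())]; print('scoop floor plane',np.linalg.lstsq(A,P[s][:,2],rcond=None)[0],s.sum())
c2=cam('side')
for n,cc in(('top',c),('side',c2)):
    g=cc['frame'].astype(int); Q=cloud(cc)
    for nm,mk in(('red',(g[...,2]>120)&(g[...,1]<70)&(g[...,0]<80)),('blue',(g[...,0]>120)&(g[...,2]<90))):
        m=mk&(Q[...,2]>.035)&(Q[...,2]<.08)&(abs(Q[...,0]-.434)<.08)&(abs(Q[...,1]+.356)<.1)
        if m.sum(): print(n,nm,m.sum(),(Q[m].mean(0)*1000).round(1),(Q[m].min(0)*1000).round(1),(Q[m].max(0)*1000).round(1))
# lock disc: yellow
m=(f[...,2]>150)&(f[...,1]>130)&(f[...,0]<120); m[:210]=0;m[:, :230]=0;m[236:]=0;m[:,270:]=0
v,u=np.nonzero(m); (cx,cy),r=cv2.minEnclosingCircle(np.stack([u,v],1).astype(np.float32)); print('disc',cx,cy,r,ray(c,cx,cy,.115)*1000)
E
```

```text
t 16.55 pos [ 426.9 -285.1  182.9] yawY -16.63 z [ 0. -0. -1.] F [ 0.9  0.2 -0.2] T [-0.01 -0.06 -0.01] open 40.0 g 0.0 q [-0.82  0.09  1.81 -0.    1.24 -0.53]
shift [-93.8  27.1 138.9]
scoop floor plane [-2.39368684e-03 -9.64245065e-05  4.59366989e-03] 1322
side red 30 [ 426.6 -386.5   61. ] [ 422.8 -392.    45.1] [ 430.  -377.8   75.9]
side blue 50 [ 442.4 -331.4   65.9] [ 437.1 -341.1   46.4] [ 447.3 -316.2   77. ]
disc 244.5 217.0 14.77338695526123 [454.63284326 -48.48147942 115.        ]
```

Emit:
jog_arm(series=[[[-24,7,0,0,0,0,30],[-24,7,0,0,0,0,30],[-24,7,0,0,0,0,30],[-21.8,6.1,0,0,0,0,30],[0,0,10,0,0,0,30],[0,0,10,0,0,0,30],[0,0,15,0,0,0,30],[0,0,15,0,0,0,30],[0,0,0,0,0,0,30],[0,0,0,0,0,0,30]]])

```text
time_s: 17.65
eef_pos: [0.4264, -0.3796, 0.132]
eef_rot: [-0.001, 0.801, 0.598, 0.0]
wrist_force: [0.2, -0.7, -0.0]
opening: 0.347
grasp_force: 0.0
```

```bash
python3 - <<'E'
from h import *
st(); go(426,-382.8,44)
c=cam('side'); cv2.imwrite('pics/s6.png',cv2.resize(c['frame'][170:310,160:300],None,fx=4,fy=4,interpolation=cv2.INTER_CUBIC))
E
```

```text
t 17.65 pos [ 426.4 -379.6  132. ] yawY -16.53 z [-0.001  0.001 -1.   ] F [ 0.2 -0.7 -0. ] T [ 0.02 -0.01  0.02] open 29.6 g 0.0 q [-0.94  0.28  1.7   0.    1.16 -0.65]
shift [-3.3  0.7 88. ]
```

View pics/s6.png

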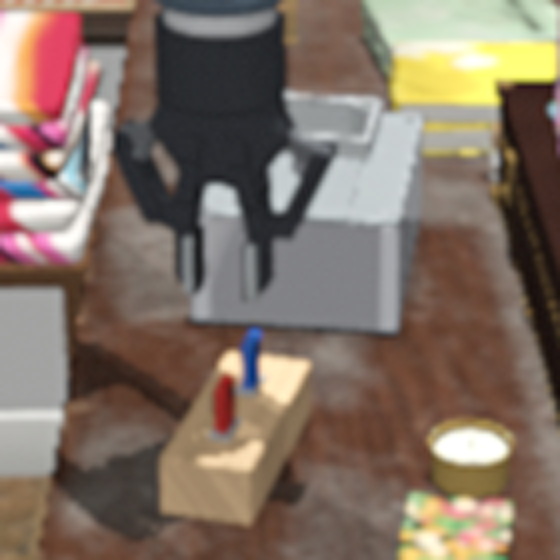

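The fingers straddle the red key in the side view: fingers at crop x≈190-260, key at 225, block below. Descending to grip.

Emit:
jog_arm(series=[[[-3.3,0.7,20,0,0,0,30],[0,0,20,0,0,0,30],[0,0,20,0,0,0,30],[0,0,18,0,0,0,30],[0,0,8,0,0,0,30],[0,0,2,0,0,0,30],[0,0,0,0,0,0,30],[0,0,0,0,0,0,0],[0,0,0,0,0,0,0],[0,0,0,0,0,0,0]]])

```text
time_s: 18.7
eef_pos: [0.4256, -0.384, 0.0457]
eef_rot: [-0.0, 0.801, 0.598, -0.001]
wrist_force: [-4.5, 0.9, 3.8]
opening: 0.093
grasp_force: 61.3
```

```bash
python3 - <<'E'
from h import *
st()
E
```

```text
t 18.7 pos [ 425.6 -384.    45.7] yawY -16.54 z [-0.001 -0.    -1.   ] F [-4.5  0.9  3.8] T [0.22 0.82 0.01] open 8.0 g 61.25862177461386 q [-0.94  0.41  1.73 -0.    1.   -0.65]
```

Emit:
jog_arm(series=[[[0,0,-5,0,0,0,0],[0,0,-15,0,0,0,0],[0,0,-20,0,0,0,0],[0,0,-25,0,0,0,0],[0,0,-30,0,0,0,0],[0,0,-30,0,0,0,0],[0,0,-20,0,0,0,0],[0,0,0,0,0,-0.1415,0],[0,0,0,0,0,-0.1415,0],[0,0,0,0,0,-0.1415,0]]])

```text
time_s: 19.7
eef_pos: [0.427, -0.3843, 0.1921]
eef_rot: [0.002, 0.655, 0.755, -0.0]
wrist_force: [-0.5, -0.4, -0.4]
opening: 0.091
grasp_force: 60.7
```

Emit:
jog_arm(series=[[[0,0,0,0,0,-0.1415,0],[0,0,0,0,0,-0.1415,0],[0,0,0,0,0,-0.1415,0],[0,0,0,0,0,-0.1415,0],[0,0,0,0,0,-0.1415,0],[0,0,0,0,0,-0.1415,0],[0,0,0,0,0,-0.1415,0],[0,0,0,0,0,-0.1415,0],[0,0,0,0,0,-0.1415,0],[3.5,31,0,0,0,0,0]]])

```text
time_s: 20.7
eef_pos: [0.4283, -0.3556, 0.1919]
eef_rot: [0.002, 0.08, 0.997, -0.002]
wrist_force: [1.0, 1.0, 0.4]
opening: 0.092
grasp_force: 60.7
```

Emit:
jog_arm(series=[[[3.5,31,0,0,0,0,0],[3.5,31,0,0,0,0,0],[3.5,31,0,0,0,0,0],[3.5,31,0,0,0,0,0],[3.5,31,0,0,0,0,0],[3.5,31,0,0,0,0,0],[3.5,31,0,0,0,0,0],[3.5,31,0,0,0,0,0],[0,0,0,0,0,0,0],[0,0,0,0,0,0,0]]])

```text
time_s: 21.7
eef_pos: [0.4409, -0.1033, 0.1912]
eef_rot: [0.001, 0.08, 0.997, -0.001]
wrist_force: [-0.5, -0.5, -1.2]
opening: 0.095
grasp_force: 60.7
```

```bash
python3 - <<'E'
from h import *
st(); go(440.7,-72.8,190)
c=cam('side'); np.savez('s7.npz',**c)
o=ctrl.get_obs(); p=o['eef_pos']; d=c['R'].T@(p-np.array(c['xyz'])); print('tcp px',d[0]/d[2]*c['fx']+c['cx'],d[1]/d[2]*c['fy']+c['cy'],d[2])
cv2.imwrite('pics/s7.png',cv2.resize(c['frame'][150:240,205:275],None,fx=6.6,fy=6.6,interpolation=cv2.INTER_CUBIC))
E
```

```text
t 21.7 pos [ 440.9 -103.3  191.2] yawY 80.84 z [ 0.003 -0.001 -1.   ] F [-0.5 -0.5 -1.2] T [-0.03  0.   -0.05] open 8.1 g 60.711518190801144 q [-0.49 -0.06  1.95 -0.    1.25 -1.9 ]
shift [ 5.  30.1  1.2]
tcp px 221.11019811096816 180.99998916538266 1.4185241153463513
```

View pics/s7.png

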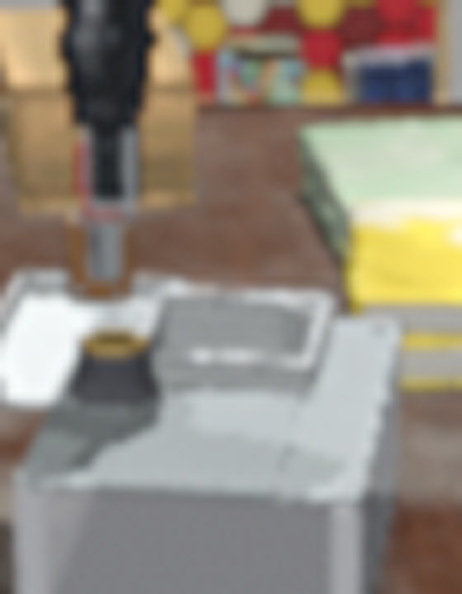

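The side view shows the key held upright, blade at crop x 90-124, and the lock's brass face at crop (115,345). I'll measure these at subpixel level.

```bash
python3 - <<'E'
from h import *
c=dict(np.load('s7.npz')); f=c['frame'].astype(int)
def px(p): d=c['R'].T@(np.array(p)/1000-c['xyz']); return (d[:2]/d[2]*[c['fx'],c['fy']]+[c['cx'],c['cy']]).round(2)
print('pred lock',px([440.7,-72.8,115]),'pred blade at z=160',px([440.9,-103.3,160]),'tip',px([440.9,-103.3,155]))
for v in range(181,194): print(v,[tuple(f[v,u]) for u in range(216,226)] if v in(186,189) else '')
y=(f[...,2]-f[...,0])
print(y[198:206,212:232])
t=cam('top') if 0 else None
d=dict(np.load('top0.npz')); g=d['frame'].astype(int); m=(g[...,2]-g[...,0]>70)&(g[...,1]>110); m[:214]=0;m[232:]=0;m[:,:242]=0;m[:,262:]=0
w=np.clip((g[...,2]-g[...,0]),0,150)*m; v,u=np.mgrid[:384,:512]
hull=cv2.convexHull(np.stack(np.nonzero(m)[::-1],1).astype(np.int32)); (cx,cy),(a,b),_=cv2.fitEllipse(hull.astype(np.float32)); 
print('top disc',cx,cy,a,b,ray(d,cx,cy,.115)*1000, m.sum()); 
mm=cv2.minEnclosingCircle(hull); print(mm, ray(d,*mm[0],.115)*1000)
k=(g.sum(-1)<250); k[:216]=0;k[231:]=0;k[:,:246]=0;k[:,259:]=0; vv,uu=np.nonzero(k); print('slot dark',[(x,yv) for x,yv in zip(uu,vv)])
E
```

```text
pred lock [221.39 201.6 ] pred blade at z=160 [221.27 191.08] tip [221.29 192.7 ]
181 
182 
183 
184 
185 
186 [(np.int64(57), np.int64(86), np.int64(120)), (np.int64(64), np.int64(87), np.int64(116)), (np.int64(88), np.int64(93), np.int64(105)), (np.int64(100), np.int64(97), np.int64(96)), (np.int64(118), np.int64(116), np.int64(112)), (np.int64(131), np.int64(129), np.int64(125)), (np.int64(126), np.int64(125), np.int64(124)), (np.int64(97), np.int64(105), np.int64(119)), (np.int64(63), np.int64(83), np.int64(110)), (np.int64(64), np.int64(81), np.int64(108))]
187 
188 
189 [(np.int64(56), np.int64(84), np.int64(118)), (np.int64(71), np.int64(92), np.int64(119)), (np.int64(103), np.int64(107), np.int64(117)), (np.int64(110), np.int64(108), np.int64(106)), (np.int64(120), np.int64(117), np.int64(113)), (np.int64(132), np.int64(130), np.int64(126)), (np.int64(126), np.int64(125), np.int64(124)), (np.int64(98), np.int64(106), np.int64(119)), (np.int64(63), np.int64(83), np.int64(111)), (np.int64(62), np.int64(79), np.int64(108))]
190 
191 
192 
193 
[[-5 -5 -5 -5 -6 -6 -6 -7 -8 -6 -7 
[... 177 characters left out ...]
59 58 57 56 55 57 58 49 24  1 -5 -5 -5]
 [-5 -5 -5 -5 -6 22 64 71 70 69 69 67 64 65 56 21 -3 -5 -4 -4]
 [-5 -5 -5 -6 -7  5 36 50 56 57 58 56 48 36 21  1 -5 -5 -4 -4]
 [-4 -5 -5 -6 -7 -6  2 10 17 18 19 17 10  1 -3 -6 -4 -4 -5 -4]
 [-5 -5 -6 -5 -6 -6 -7 -7 -6 -6 -6 -6 -8 -8 -7 -5 -5 -5 -5 -4]]
top disc 250.70147705078125 220.87045288085938 11.03866195678711 16.065324783325195 [443.77823394 -67.07536373 115.        ] 88
((250.5, 221.0), 7.632268905639648) [443.38200067 -66.49410017 115.        ]
slot dark [(np.int64(252), np.int64(221)), (np.int64(253), np.int64(221)), (np.int64(252), np.int64(222)), (np.int64(252), np.int64(223)), (np.int64(252), np.int64(224)), (np.int64(253), np.int64(229))]
```

Emit:
jog_arm(series=[[[0.3,8,0,0,0,0,0],[0.3,8,0,0,0,0,0],[0.4,8,0,0,0,0,0],[0,6.1,0,0,0,0,0],[0,0,10,0,0,0,0],[0,0,10,0,0,0,0],[0,0,10,0,0,0,0],[0,0,4,0,0,0,0],[0,0,0,0,0,0,0],[0,0,0,0,0,0,0]]])

```text
time_s: 22.75
eef_pos: [0.444, -0.0737, 0.1558]
eef_rot: [-0.0, 0.081, 0.997, 0.0]
wrist_force: [-0.5, 0.3, -0.7]
opening: 0.095
grasp_force: 60.7
```

```bash
python3 - <<'E'
from h import *
st()
fs=[]
for i in range(4): c=cam('side'); fs.append(c['frame'].astype(float))
f=np.mean(fs,0); o=ctrl.get_obs(); p=o['eef_pos']*1000
def px(p): d=c['R'].T@(np.array(p)/1000-np.array(c['xyz'])); return (d[:2]/d[2]*[c['fx'],c['fy']]+[c['cx'],c['cy']]).round(2)
print('pred tip',px(p-[0,0,35.7]),'shoulder',px(p-[0,0,6]),'lock',px([440.7,-72.8,115]))
sat=f.max(-1)-f.min(-1)
print('g');print(f[186:206,213:232,1].astype(int)); print('sat');print((f[186:206,213:232,2]-f[186:206,213:232,0]).astype(int))
cv2.imwrite('pics/s8.png',cv2.resize(f.astype(np.uint8)[170:215,200:245],None,fx=12,fy=12,interpolation=cv2.INTER_CUBIC))
E
```

```text
t 22.75 pos [444.  -73.7 155.8] yawY 80.71 z [-0.  0. -1.] F [-0.5  0.3 -0.7] T [ 0.02 -0.06  0.06] open 8.1 g 60.70863610133529 q [-0.43 -0.02  1.98 -0.    1.18 -1.84]
pred tip [222.58 199.97] shoulder [222.47 190.6 ] lock [221.39 201.6 ]
g
[[ 90  88  88  85  70  73  98  87  52  43  42  67 113 112  86  78  82  81
   82]
 [ 90  88  88  86  79  83 106  96  64  52  51  73 114 113  88  79  82  84
   85]
 [ 88  86  86  86  84  89 112 114  99  93  92 100 122 116  91  82  85  87
   89]
 [ 87  82  82  86  92  93 105 115 115 115 114 117 126 115  91  83  85  87
   89]
 [110 100  87  88 103 110 110 111 113 114 111 113 124 116  98  92  91  91
   90]
 [159 143 110  89 101 113 116 112 113 116 112 113 133 138 128 121 118 115
  113]
 [172 156 119  93  92  98 108 107 114 124 122 119 141 154 150 147 150 160
  169]
 [161 145 115 106 101  94  98 100 115 129 126 119 138 154 156 164 178 194
  208]
 [187 173 138 116 106  94  91  94 114 128 127 129 152 165 168 180 186 188
  197]
 [230 223 194 161 144 131 113  97 112 127 135 164 193 200 196 193 176 157
  156]
 [248 246 234 221 212 201 169 120 110 124 140 18
[... 1267 characters left out ...]
30  5 -4 -5 -3  2 -1 -4 -5 -5 -5 -5 -5]
 [-5 -5 -2  3  7 12 11  1 -5 -4 -4 -2 -4 -5 -5 -5 -5 -4 -4]
 [-5 -5 -5 -4 -5 -5 -4 -5 -5 -4 -5 -6 -7 -6 -5 -5 -5 -4 -3]
 [-5 -5 -5 -5 -5 -6 -7 -7 -6 -5 -5 -8 -9 -8 -6 -6 -4 -4 -4]
 [-5 -5 -5 -5 -5 -6 -6 -3 -2 -2 -4 -6 -9 -9 -7 -4 -4 -4 -5]
 [-5 -5 -5 -5 -5 -3  4 13 13  9  7  3 -2 -4 -4 -4 -4 -5 -5]
 [-5 -5 -5 -4 -2  6 23 31 26 20 21 22 17 16  9 -2 -4 -5 -5]
 [-5 -5 -5 -4  8 32 46 44 37 35 37 42 49 50 26  0 -5 -5 -4]
 [-5 -5 -5 -5 12 51 59 58 56 55 56 56 56 48 20 -2 -5 -4 -4]
 [-5 -5 -5 -7  1 28 39 45 44 45 44 40 30 18  1 -5 -4 -4 -5]
 [-5 -4 -6 -6 -5  1  7 11 12 12 11  7  1 -3 -5 -5 -5 -5 -5]
 [-5 -5 -5 -6 -6 -7 -6 -6 -5 -6 -5 -6 -7 -6 -5 -4 -4 -5 -4]]
```

View pics/s8.png

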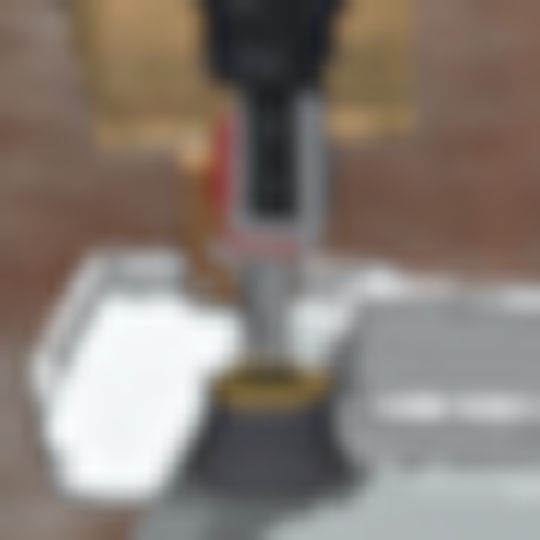

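The side view shows the blade just above the lock, at about px 221.5 against the disc centre at 222.05, so I shift +1.3 mm in x and start inserting.

Emit:
jog_arm(series=[[[-1.3,0.6,0,0,0,0,0],[0,0,2,0,0,0,0],[0,0,2,0,0,0,0],[0,0,1.5,0,0,0,0],[0,0,1.5,0,0,0,0],[0,0,1.5,0,0,0,0],[0,0,1.5,0,0,0,0],[0,0,1,0,0,0,0],[0,0,0,0,0,0,0],[0,0,0,0,0,0,0]]])

```text
time_s: 23.95
eef_pos: [0.4453, -0.0722, 0.1446]
eef_rot: [-0.0, 0.081, 0.997, 0.001]
wrist_force: [0.8, 5.6, 0.5]
opening: 0.093
grasp_force: 60.9
```

```bash
python3 -c "
from h import *
st()"
```

```text
t 23.95 pos [445.3 -72.2 144.6] yawY 80.72 z [-0.     0.002 -1.   ] F [0.8 5.6 0.5] T [ 1.14 -0.15 -0.01] open 7.9 g 60.93008816242218 q [-0.43  0.    1.99  0.    1.15 -1.84]
```

Emit:
jog_arm(series=[[[0,0.8,0,0,0,0,0],[0,0,2,0,0,0,0],[0,0,2,0,0,0.03,0],[0,0,1.5,0,0,-0.06,0],[0,0,1.5,0,0,0.06,0],[0,0,1,0,0,-0.06,0],[0,0,1,0,0,0.06,0],[0,0,1,0,0,-0.06,0],[0,0,0,0,0,0.03,0],[0,0,0,0,0,0,0]]])

```text
time_s: 24.95
eef_pos: [0.4453, -0.072, 0.1345]
eef_rot: [-0.0, 0.081, 0.997, 0.0]
wrist_force: [-0.6, 5.3, -0.0]
opening: 0.093
grasp_force: 60.9
```

```bash
python3 -c "
from h import *
st()"
```

```text
t 24.95 pos [445.3 -72.  134.5] yawY 80.7 z [-0.     0.001 -1.   ] F [-0.6  5.3 -0. ] T [ 0.96 -0.11 -0.01] open 8.0 g 60.94588279724121 q [-0.42  0.02  2.    0.    1.13 -1.83]
```

Emit:
jog_arm(series=[[[0,1,0,0,0,0,0],[0,0,1,0,0,0.05,0],[0,0,1,0,0,-0.1,0],[0,0,1,0,0,0.1,0],[0,0,1,0,0,-0.1,0],[0,0,1,0,0,0.1,0],[0,0,1,0,0,-0.1,0],[0,0,1,0,0,0.1,0],[0,0,0,0,0,-0.05,0],[0,0,0,0,0,0,0]]])

```text
time_s: 25.95
eef_pos: [0.4455, -0.0715, 0.1281]
eef_rot: [-0.0, 0.08, 0.997, -0.0]
wrist_force: [-3.2, 3.3, 3.6]
opening: 0.09
grasp_force: 61.5
```

```bash
python3 -c "
from h import *
st()"
```

```text
t 25.95 pos [445.5 -71.5 128.1] yawY 80.79 z [-0. -0. -1.] F [-3.2  3.3  3.6] T [ 0.68  0.45 -0.11] open 7.6 g 61.46096323092934 q [-0.42  0.03  2.   -0.    1.11 -1.83]
```

Emit:
jog_arm(series=[[[0.3,0.7,1,0,0,0.05,0],[0,0,1,0,0,-0.1,0],[0,0,1,0,0,0.1,0],[0,0,1,0,0,-0.1,0],[0,0,1,0,0,0.1,0],[0,0,1,0,0,-0.1,0],[0,0,0.5,0,0,0.1,0],[0,0,0,0,0,-0.05,0],[0,0,0,0,0,0,0],[0,0,0,0,0,0,0]]])

```text
time_s: 26.95
eef_pos: [0.4455, -0.0716, 0.1225]
eef_rot: [-0.0, 0.081, 0.997, -0.001]
wrist_force: [-6.0, 1.3, 12.2]
opening: 0.094
grasp_force: 62.7
```

```bash
python3 - <<'E'
from h import *
st()
c=cam('side'); cv2.imwrite('pics/s9.png',cv2.resize(c['frame'][170:220,200:245],None,fx=11,fy=11,interpolation=cv2.INTER_CUBIC))
E
```

```text
t 26.95 pos [445.5 -71.6 122.5] yawY 80.72 z [-0.    -0.002 -1.   ] F [-6.   1.3 12.2] T [ 0.3   1.14 -0.01] open 8.0 g 62.66879729926586 q [-0.42  0.04  2.01 -0.    1.1  -1.83]
```

View pics/s9.png

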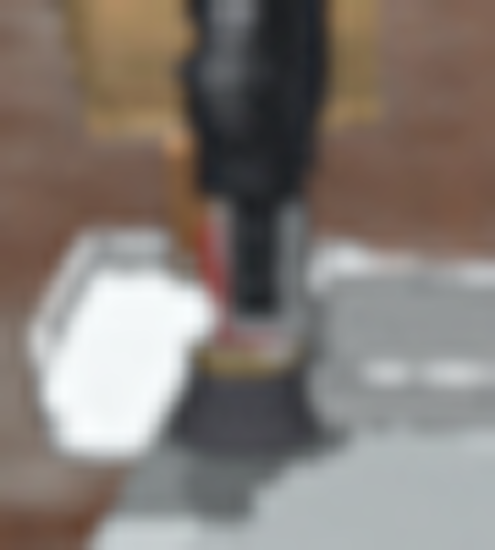

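The side view shows the shoulder seated on the lock face at crop (250,350). TCP z of 122.5 mm matches the expected home height. I press slightly more, relieve the side load, and check.

Emit:
jog_arm(series=[[[0.6,0,0.5,0,0,0.05,0],[0,0,0.5,0,0,-0.1,0],[0,0,0.5,0,0,0.1,0],[0,0,0,0,0,-0.05,0],[0,0,0,0,0,0,0],[0,0,0,0,0,0,0],[0,0,0,0,0,0,0],[0,0,0,0,0,0,0],[0,0,0,0,0,0,0],[0,0,0,0,0,0,0]]])

```text
time_s: 28.0
eef_pos: [0.4456, -0.0716, 0.1223]
eef_rot: [0.001, 0.081, 0.997, -0.001]
wrist_force: [-8.4, 3.3, 24.0]
opening: 0.093
grasp_force: 64.3
```

```bash
python3 -c "
from h import *
st()"
```

```text
t 28.0 pos [445.6 -71.6 122.3] yawY 80.72 z [ 0.001 -0.002 -1.   ] F [-8.4  3.3 24. ] T [ 0.57  1.76 -0.05] open 7.9 g 64.26754066720605 q [-0.42  0.04  2.01 -0.    1.1  -1.83]
```

It hit a hard stop, so the key is home. Now I turn clockwise, orbiting about the key's axis.

Emit:
jog_arm(series=[[[0,-0.3,-0.5,0,0,0.08,0],[0,-0.3,0,0,0,0.08,0],[0,-0.3,0,0,0,0.08,0],[0,-0.3,0,0,0,0.08,0],[0,-0.3,0,0,0,0.08,0],[0,-0.3,0,0,0,0.08,0],[0,-0.3,0,0,0,0.08,0],[0,0,0,0,0,0,0],[0,0,0,0,0,0,0],[0,0,0,0,0,0,0]]])

```text
time_s: 29.0
eef_pos: [0.4444, -0.0737, 0.1224]
eef_rot: [0.001, 0.353, 0.936, -0.001]
wrist_force: [-9.1, 1.4, 20.2]
opening: 0.093
grasp_force: 63.7
```

```bash
python3 -c "
from h import *
st()"
```

```text
t 29.0 pos [444.4 -73.7 122.4] yawY 48.65 z [ 0.    -0.003 -1.   ] F [-9.1  1.4 20.2] T [0.36 1.65 0.09] open 8.0 g 63.72530825436115 q [-0.43  0.03  2.01 -0.    1.1  -1.28]
```

Emit:
jog_arm(series=[[[0.7,-1,0,0,0,0.08,0],[0,-0.3,0,0,0,0.08,0],[0,-0.3,0,0,0,0.08,0],[0,-0.3,0,0,0,0.08,0],[0,-0.3,0,0,0,0.08,0],[0,-0.3,0,0,0,0.08,0],[0,-0.3,0,0,0,0.08,0],[0,-0.3,0,0,0,0.08,0],[0,0,0,0,0,0,0],[0,0,0,0,0,0,0]]])

```text
time_s: 30.0
eef_pos: [0.4417, -0.0752, 0.1224]
eef_rot: [0.001, 0.629, 0.777, -0.001]
wrist_force: [-8.3, -0.2, 19.0]
opening: 0.091
grasp_force: 63.6
```

```bash
python3 -c "
from h import *
st()"
```

```text
t 30.0 pos [441.7 -75.2 122.4] yawY 11.98 z [ 0.001 -0.003 -1.   ] F [-8.3 -0.2 19. ] T [0.22 1.43 0.06] open 7.8 g 63.564773574471474 q [-0.43  0.03  2.01 -0.    1.1  -0.64]
```

Emit:
jog_arm(series=[[[0,-0.3,0,0,0,0.08,0],[0,-0.3,0,0,0,0.08,0],[0,-0.3,0,0,0,0.08,0],[0,-0.3,0,0,0,0.08,0],[0,-0.3,0,0,0,0.08,0],[0,-0.2,0,0,0,0.06,0],[0,0,0,0,0,0,0],[0,0,0,0,0,0,0],[0,0,0,0,0,0,0],[0,0,0,0,0,0,0]]])

```text
time_s: 31.0
eef_pos: [0.4394, -0.0754, 0.1224]
eef_rot: [0.001, 0.79, 0.613, -0.001]
wrist_force: [-10.5, -0.2, 21.4]
opening: 0.096
grasp_force: 64.0
```

```bash
cat > chk.py <<'E'
from h import *
st()
c=cam('top'); f=c['frame'].astype(int); P=cloud(c)
B=np.array([488.1,-80.6]); X=P[...,:2]*1000-B; lx=X@[.987,-.1616]; ly=X@[.1616,.987]
m=np.zeros(lx.shape,bool); m[185:228,220:262]=1
red=m&(f[...,2]>150)&(f[...,1]<90)&(f[...,0]<90)
z=P[...,2]*1000
print('red gate px',red.sum()); h=m&(abs(lx)<34)&(abs(ly-48)<34); print('hopper z hist',np.histogram(z[h],[-20,-5,3,10,20,30,36,48,60,90,200,400]))
for n,q in(('yel',(f[...,2]>130)&(f[...,1]>110)&(f[...,0]<80)),('grn',(f[...,1]>f[...,2]+40)&(f[...,1]>f[...,0]+20)),('org',(f[...,2]>150)&(f[...,1]>80)&(f[...,1]<150)&(f[...,0]<90)),('blu',(f[...,0]>130)&(f[...,2]<90)),('wht',f.min(-1)>200)):
    q=q&h; print(n,q.sum(),np.median(z[q]) if q.any() else '')
E
python3 chk.py
```

```text
t 31.0 pos [439.4 -75.4 122.4] yawY -14.35 z [-0.001 -0.003 -1.   ] F [-10.5  -0.2  21.4] T [0.14 1.96 0.1 ] open 8.2 g 63.98167837411165 q [-0.43  0.02  2.02 -0.    1.1  -0.18]
red gate px 0
hopper z hist (array([ 0, 13, 15,  0,  0,  0,  0,  0,  0,  2,  0]), array([-20,  -5,   3,  10,  20,  30,  36,  48,  60,  90, 200, 400]))
yel 0 
grn 0 
org 0 
blu 1 465.8137830041192
wht 0
```

Emit:
jog_arm(series=[[[0,-0.3,0,0,0,0.05,0],[0,-0.2,0,0,0,0.05,0],[0,0,0,0,0,0,0],[0,0,0,0,0,0,0],[0,0,0,0,0,0,0],[0,0,0,0,0,0,0],[0,0,0,0,0,0,0],[0,0,0,0,0,0,0],[0,0,0,0,0,0,0],[0,0,0,0,0,0,0]]])

```text
time_s: 32.05
eef_pos: [0.4389, -0.0752, 0.1224]
eef_rot: [0.001, 0.82, 0.573, -0.001]
wrist_force: [-10.9, -0.4, 22.1]
opening: 0.093
grasp_force: 64.0
```

```bash
cat >> chk.py <<'E'
k=m&(z<95)&(abs(ly-48)<50)&(abs(lx)<42)
for v,u in np.argwhere(k)[:45]: print((u,v),int(lx[v,u]),int(ly[v,u]-48),int(z[v,u]),f[v,u].tolist(),end='; ')
s=cam('side'); g=s['frame'].astype(int); Q=cloud(s)*1000; Y=Q[...,:2]-B; a=Y@[.987,-.1616]; b=Y@[.1616,.987]
for n,q in(('yel',(g[...,2]>130)&(g[...,1]>110)&(g[...,0]<80)),('grn',(g[...,1]>g[...,2]+40)),('org',(g[...,2]-g[...,0]>90)&(g[...,1]>80)),('blu',(g[...,0]-g[...,2]>70)),('red',(g[...,2]-g[...,1]>90))):
    q=q&(abs(a)<80)&(abs(b)<110)&(Q[...,2]<112); print(n,q.sum(),np.median(Q[...,2][q]) if q.any() else '')
E
python3 chk.py
```

```text
t 32.05 pos [438.9 -75.2 122.4] yawY -20.08 z [-0.001 -0.003 -1.   ] F [-10.9  -0.4  22.1] T [0.16 2.01 0.1 ] open 8.0 g 64.0135945379734 q [-0.44  0.02  2.02 -0.    1.1  -0.08]
red gate px 0
hopper z hist (array([ 1, 18, 13,  1,  0,  0,  0,  0,  0,  3,  0]), array([-20,  -5,   3,  10,  20,  30,  36,  48,  60,  90, 200, 400]))
yel 0 
grn 0 
org 0 
blu 0 
wht 1 103.1127997951784
(np.int64(227), np.int64(187)) 41 49 86 [235, 232, 223]; (np.int64(228), np.int64(187)) 41 45 91 [216, 213, 202]; (np.int64(227), np.int64(188)) 38 48 88 [226, 224, 210]; (np.int64(228), np.int64(188)) 38 44 94 [215, 211, 199]; (np.int64(227), np.int64(189)) 34 47 93 [220, 217, 208]; (np.int64(228), np.int64(189)) 35 44 89 [230, 226, 219]; (np.int64(231), np.int64(189)) 37 36 82 [202, 194, 190]; (np.int64(227), np.int64(190)) 32 47 84 [219, 217, 206]; (np.int64(228), np.int64(190)) 32 44 85 [236, 234, 230]; (np.int64(231), np.int64(190)) 36 38 60 [81, 83, 77]; (np.int64(232), np.int64(190)) 37 35 52 [106, 104, 101]; (np.int64(233), np.int64(190)) 38 32 53 [155, 153, 153]; (np.int64(234), np.int64(190)) 37 28 6
[... 1129 characters left out ...]
(np.int64(243), np.int64(192)) 37 0 53 [128, 124, 120]; (np.int64(244), np.int64(192)) 37 -2 63 [169, 163, 157]; (np.int64(245), np.int64(192)) 37 -6 70 [180, 175, 174]; (np.int64(246), np.int64(192)) 37 -9 77 [185, 182, 179]; (np.int64(247), np.int64(192)) 38 -12 81 [208, 204, 199]; (np.int64(226), np.int64(193)) 22 48 86 [230, 224, 212]; (np.int64(227), np.int64(193)) 23 45 88 [212, 206, 199]; (np.int64(230), np.int64(193)) 26 38 70 [194, 187, 189]; (np.int64(242), np.int64(193)) 37 6 0 [47, 45, 45]; (np.int64(243), np.int64(193)) 38 3 -2 [58, 58, 54]; (np.int64(244), np.int64(193)) 39 0 0 [67, 63, 63]; (np.int64(245), np.int64(193)) 39 -2 -1 [79, 78, 71]; yel 0 
grn 0 
org 0 
blu 0 
red 0
```

Emit:
jog_arm(series=[[[0,-0.5,0,0,0,0,0],[0,-0.5,0,0,0,0,0],[0,0,0,0,0,0,0],[0,0,0,0,0,0,0],[0,0,0,0,0,0,0],[0,0,0,0,0,0,0],[0,0,0,0,0,0,0],[0,0,0,0,0,0,0],[0,0,0,0,0,0,0],[0,0,0,0,0,0,0]]])

```text
time_s: 33.15
eef_pos: [0.4388, -0.0752, 0.1224]
eef_rot: [0.002, 0.82, 0.573, -0.001]
wrist_force: [-7.0, -1.0, 18.1]
opening: 0.092
grasp_force: 63.4
```

```bash
python3 -c "
from h import *
st(); print(ctrl.hand_in())"
```

```text
t 33.15 pos [438.8 -75.2 122.4] yawY -20.1 z [ 0.001 -0.004 -1.   ] F [-7.  -1.  18.1] T [-0.    1.36  0.12] open 7.9 g 63.43951776623726 q [-0.44  0.02  2.02 -0.    1.1  -0.08]
the job is handed in; nothing more can be done
None
```

I handed the job in at 33 s with the tokens tipped, the scoop back down level, and the red key home, turned about 1.76 rad and still gripped; the gate looks clear, but the arm hid most of the hopper so I couldn't see all four tokens in the vault, the hand-in gave no verdict, and I viewed 11 pictures against the limit of 10.

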